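Press a repaired bread board

TASK

A new patch has just been glued into the sloping wooden board. Pick up the wooden pressing block by its grip bar, lay it gently and flush on the sloping board so that it is centred over the patch with its long side along the patch's, and finish while still holding it there, pressing with a steady push of about 10 N (one kilogram's weight). Do not let go, do not push the board out of its slope, and leave the jar, the tea glass and the scraper alone.

Things in the scene. Friction and masses are not known exactly. Their poses are not given: they have to be found in the camera images.
- press: loose sprung pressing block of plain wood, 0.12 to 0.2 kg: flat sole 90 (x) by 64 (y) by 14; above it on two steel pins a grip bar 70 (x) by 22 (y), 32 to 72 above the underside, to be pinched across its 22. Pushed towards the sole the bar sinks up to 12: 2 N starts it, then 1.5 N per mm. Origin: centre of the underside, z up through the bar. Starts flat on the table beside the stand.
- stand: fixed stand, base 250 (x) by 220 (y) by 18, origin at the centre of its underside. It carries the sloping board, 220 long, 180 wide, 16 thick, hinged 110 to -x of the origin, 34 up, rising towards +x at 11 to 29 degrees (set anew each time). A stiff hinge holds it: 30 N does not move it. Two steel guide bars beside it, at y = -100 and +100, are up to 150 high.
- patch (a point): centre of the dark rectangular patch, 66 (x) by 40 (y), level with the board's upper face, in the middle of the board. x points up the slope, y across it, z square out of the face. Its z axis therefore gives the slope.
- glue_jar: bystander: white glue jar, 60 across, 85 high, origin at the centre of its underside
- tea_glass: bystander: empty tea glass, 56 across, 85 high, origin at the centre of its underside
- scraper: bystander: dough scraper lying flat, steel blade 120 by 90 with a dark wooden grip along one long side, 20 high, origin under the blade's centre
Things that resemble listed ones, but are neither listed nor needed, are in the scene too. There is more than one size of the press; the job needs the smallest.

How it is judged:
By the outcome, as a careful person would: the job done as asked, in the order asked, and still so for the second after the job is handed in, while the arm keeps its last pose, push and grip.
It also fails if it takes over 38 s, if anything falls off the work surface, if the arm or the gripper's body presses on something with over 40 N, if the wrist force passes 120 N, or if a joint passes its speed limit or range.

ROBOT

A 6-joint arm with a two-finger parallel gripper is mounted at the origin on the work surface. World frame = base frame: x ahead of the robot, y to its left, z up, the work surface at z = 0. Lengths are in mm, angles in degrees, forces in N, time in s.
With the tool pointing down it reaches from about 300 to 850 mm from the base axis. Payload 4.2 kg.
Tool frame: the origin (TCP) lies between the finger pads; the fingertips stand 19 mm ahead of it and the grasp point (between the pads) is the TCP (env.tips_ahead is the distance from the TCP to the fingertips, in mm); z points along the fingers, y is the direction in which the jaws open and shut (so a half turn about z gives the same grasp; the last joint's range is limited). The gripper opens to 91 mm and grips with 3 to 60 N. Pads are 32 mm wide; open, the fingers measure 118 mm over their backs; the gripper's body (76 mm by 178 mm) begins 60 mm behind the grasp point.
Start: joints at [-67.38, 18.312, 89.639, -0, 72.044, -1.146], TCP at [231.733, -526.252, 232.976] pointing down, gripper open.
Joint ranges: [-177.97, 177.97], [-48.28, 115.42], [12.27, 149.76], [-77.06, 257.06], [2.81, 150.46], [-146.56, 146.56]. Speed limits (degrees/s): [147.25, 147.25, 180, 180, 180, 180].

INTERFACE

Orientations are given as [roll, pitch, yaw] about the fixed x, y, z axes, in that order (R = Rz(yaw) Ry(pitch) Rx(roll)).
In Python, from workcell import telemetry, viewer, job_done, env gives the robot as it stands. The module is installed in compiled form; this text tells all that it offers.
- The arm moves only by the shell command python3 -m jog 'ROWS' [FORCE]. ROWS is JSON, a list of rows, each a list of 3 entries, a list of its own where there are three numbers: the shift along the tool's x, y, z in cm, then the turn about the tool's z in degrees, then the opening, from 0 (shut) to 1 (fully open). A call has 1 to 10 rows; each row shifts and turns the pose as measured when the row begins, along the tool's axes as they then stand; what a row does not reach is not made up. A row lasts 1/8 s, in which the tool goes at most 62.5 mm and 10.7 degrees, less where a joint would pass 70% of its speed; a pose out of reach is approached as far as the arm can. A call is refused whole if a number of a shift passes 6.25 or a number of a turn 10.7, either way. A call with a gripper value outside its range is refused whole. The fingers move at their own pace and stop on an object; FORCE is the grip in N (left out, the last holds). Time passes only in rows, so rows that do not move let the fingers close. It gives the time, the measured TCP pose, the force and the opening at its end, in the units of the state.
- telemetry.state(): the state, without advancing time (a new reading comes with each control period).
- viewer.grab_frame(name): name is "scene" or "side" or "wrist"; returns a dict with "color" (420x560x3 uint8, red, green, blue), "K" (3x3 intrinsics, pixels), "rvec" (rotation vector, rad) and "tvec" (3), from world to camera coordinates, as OpenCV has them. Camera axes: x right, y down, z forward; pixel columns grow to the right and rows downward; lengths in mm; the calibration is good to about 2 mm. A picture is of the moment at which its call begins. There is no depth.
- job_done(): hands the job in, once; it reports no verdict.
The state is a dict: "time_s": time; "qpos": joint angles; "qvel": joint speeds; "effort": joint torques, N m; "ee_pos": TCP position; "ee_rot": TCP orientation; "force": force on the tool from outside, world axes, zero at the start; "torque": the same for the moment, N m; "gripper_width": finger opening in mm.
Only numpy, scipy, OpenCV 4.12 (cv2) and the standard library are available. Lean on these libraries where they do the work, as an engineer would, in place of code of your own. Each camera call takes 0.05 s, during which the arm holds its last target. There are 200 camera calls.

## Working session

There is one attempt and no reset: what is moved stays moved. The work goes in short steps, Python scripts to look and compute and a shell command to move; the robot and the scene stay as the last step left them, time stands still between calls to the robot, and variables do not carry over. Pictures are saved under pics/ and viewed, about 8 in all and at most 12, crops included, and the job is handed in when it is done.

```bash
mkdir -p pics
cat > h.py <<'E'
import numpy as np, cv2
from scipy.spatial.transform import Rotation as R
from workcell import telemetry, viewer, job_done, env
def save(cam,name):
    f=viewer.grab_frame(cam); cv2.imwrite(f'pics/{name}.png',f['color'][:,:,::-1]); np.savez(f'pics/{name}.npz',**f); return f
def load(name): return np.load(f'pics/{name}.npz')
def ray(f,uv):
    Rm=cv2.Rodrigues(f['rvec'])[0]; t=np.array(f['tvec']).ravel()
    d=Rm.T@np.linalg.inv(f['K'])@np.array([uv[0],uv[1],1.]); c=-Rm.T@t
    return c,d/np.linalg.norm(d)
def onz(f,uv,z):
    c,d=ray(f,uv); return c+d*(z-c[2])/d[2]
def proj(f,P): return cv2.projectPoints(np.array(P,float).reshape(-1,3),np.array(f['rvec']).reshape(3,1),np.array(f['tvec']).reshape(3,1),f['K'],None)[0].reshape(-1,2)
E
python3 - <<'E'
from h import *
for c in('scene','side'):
    f=save(c,c+'0'); print(c,ray(f,(280,210)))
print(telemetry.state())
E
```

```text
scene (array([1462.33446169, -529.05101837,  893.57227769]), array([-0.66653361,  0.38979258, -0.63544841]))
side (array([ -493.53915508, -1177.42118677,  1040.72598055]), array([ 0.58538116,  0.61238974, -0.53132636]))
{'time_s': 0.1, 'qpos': array([-6.73792918e+01,  1.83459169e+01,  8.97009267e+01,  1.09298454e-04,
        7.20442903e+01, -1.14435351e+00]), 'qvel': array([ 0.02411624, -0.11021009, -0.16288547, -0.00235118, -0.03246867,
        0.09272346]), 'effort': array([ 9.72256498e-05, -4.13334954e+01, -2.32508898e+01,  7.28620542e-02,
        4.22028790e-02, -6.16638840e-05]), 'ee_pos': array([ 231.56424731, -525.83071787,  232.2147653 ]), 'ee_rot': array([-1.79908886e+02, -1.92397241e-03,  2.37650264e+01]), 'force': array([-0.19442373, -0.13934795,  0.14007194]), 'torque': array([-0.00873577,  0.02305125, -0.03500857]), 'gripper_width': 91.38078645729993}
```

View pics/scene0.png

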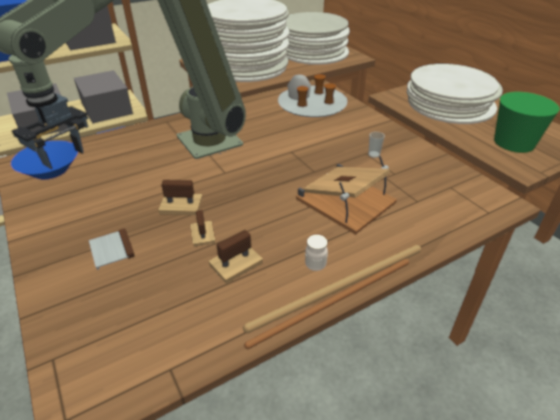

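View pics/side0.png

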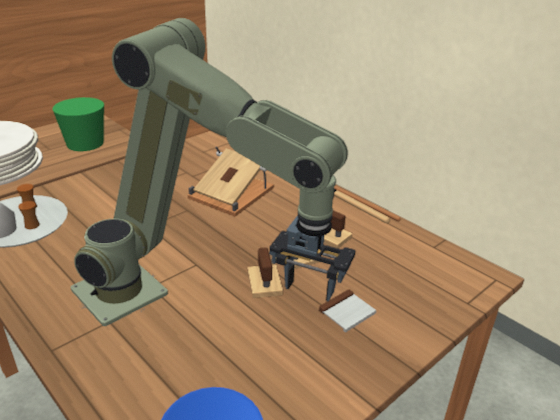

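The scene camera shows three presses, at (180,197), (202,228) and (236,257). The stand is at (347,190), jar (316,253), glass (376,145) and scraper (110,247).

Run:
```python
from h import *
f=load('scene0')
for n,p in dict(A=(180,202),B=(202,232),C=(236,262),stand=(347,205),jar=(316,266),glass=(376,153)).items(): print(n,onz(f,p,7).round())
im=f['color'][130:280,150:410,::-1]
cv2.imwrite('pics/c1.png',cv2.resize(im,None,fx=3,fy=3,interpolation=cv2.INTER_CUBIC))
```

```text
A [ 329. -245.    7.]
B [ 501. -240.    7.]
C [ 666. -207.    7.]
stand [622. 215.   7.]
jar [794. -24.   7.]
glass [426. 503.   7.]
```

View pics/c1.png

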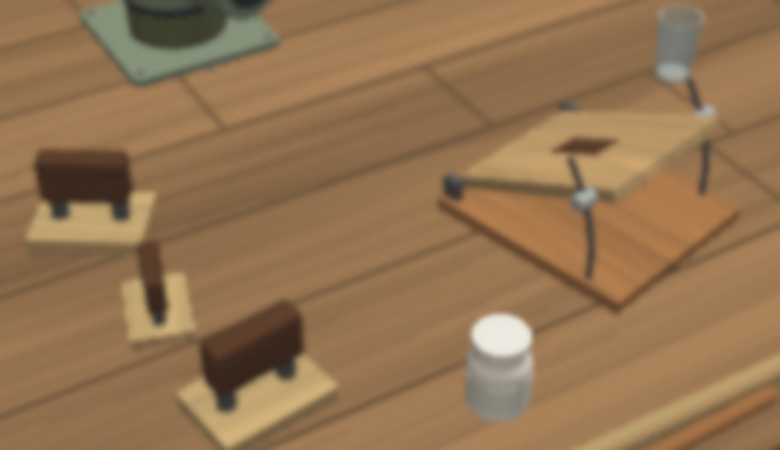

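The crop shows the board rising to the right, with the patch at (585,146). B's bar is seen end-on. Next I measure the sole sizes.

Run:
```python
from h import *
f=load('scene0')
S=dict(A=[(157,192),(152,241),(27,240)],B=[(122,283),(187,273),(195,332),(130,344)],C=[(180,395),(228,444),(338,383),(285,355)])
for n,c in S.items():
    P=np.array([onz(f,(u/3+149.67,v/3+129.67),14) for u,v in c])[:,:2]
    print(n,P.round().tolist(),[np.linalg.norm(P[i+1]-P[i]).round() for i in range(len(P)-1)])
s=load('side0')
im=s['color'][130:250,180:380,::-1]
cv2.imwrite('pics/c2.png',cv2.resize(im,None,fx=4,fy=4,interpolation=cv2.INTER_CUBIC))
```

```text
A [[333.0, -169.0], [410.0, -207.0], [340.0, -320.0]] [np.float64(86.0), np.float64(133.0)]
B [[457.0, -259.0], [477.0, -196.0], [562.0, -225.0], [545.0, -285.0]] [np.float64(66.0), np.float64(90.0), np.float64(63.0)]
C [[633.0, -271.0], [710.0, -258.0], [694.0, -138.0], [635.0, -164.0]] [np.float64(78.0), np.float64(121.0), np.float64(64.0)]
```

View pics/c2.png

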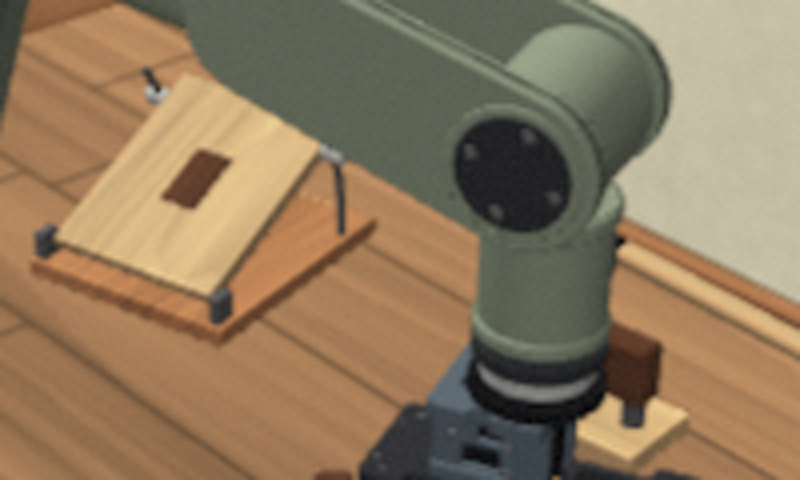

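B is the smallest press: sole 90x64, centre about (510,-241), yaw about -17.6. The side crop shows the board, patch and base corners clearly, so I fit the stand pose and slope from both views.

```bash
cat > fit.py <<'E'
from h import *
from scipy.optimize import least_squares
def model(p):
    x,y,yaw,sl,h=p
    c,s=np.cos(sl),np.sin(sl)
    def B(u,v): return [-110+u*c-h*s, v, 34+u*s+h*c]
    pts={}
    for a,v in(('-',-1),('+',1)):
        pts['bl'+a]=B(0,90*v); pts['bh'+a]=B(220,90*v)
        pts['pl'+a]=B(77,20*v); pts['ph'+a]=B(143,20*v)
        pts['sl'+a]=[-125,110*v,18]; pts['sh'+a]=[125,110*v,18]
    pts['c']=B(110,0)
    M=R.from_euler('z',yaw).as_matrix()
    return {k:M@np.array(q)+[x,y,0] for k,q in pts.items()}
def fit(obs,extra=lambda p:[] ):
    def res(p):
        m=model(p); r=[]
        for f,d in obs:
            k=list(d); r.append((proj(f,[m[i] for i in k])-np.array([d[i] for i in k])).ravel())
        return np.concatenate(r+[[(p[4]-12)/8]])
    return min((least_squares(res,[620,215,a,.35,12],loss='soft_l1') for a in(0,.8,1.6,2.4)),key=lambda s:s.cost),res
E
python3 - <<'E'
from fit import *
a=lambda d,k,o:{i:(np.array(v)/k+o-0.5*(1-1/k)) for i,v in d.items()}
sc=a({'bl-':(455,180),'bh-':(612,195),'bh+':(720,118),'pl-':(553,150),'pl+':(575,138),'ph+':(620,140),'ph-':(603,153),'sl-':(440,201),'sh-':(618,300),'sh+':(738,212)},3,np.array([150,130]))
sd=a({'bl+':(57,238),'bl-':(212,296),'bh+':(190,75),'bh-':(320,150),'pl+':(162,196),'pl-':(190,208),'ph+':(203,148),'ph-':(232,160),'sl+':(33,262),'sl-':(220,332),'sh-':(376,222)},4,np.array([180,130]))
s,res=fit([(load('scene0'),sc),(load('side0'),sd)])
p=s.x;print(s.cost,p[:2],np.degrees(p[2:4]),p[4]);print(res(p).round(1));print(model(p)['c'])
E
```

```text
22.112775329149706 [595.45629978 229.23217686] [14.17775904 22.55215886] 8.993051308480476
[ 0.8 -2.   0.4 -0.9 -0.2  0.1 -0.8  0.8 -0.3 -0.2  0.3  0.3 -1.9  1.2
 -1.  -2.   0.   0.9  1.3 -1.8 -0.8 -0.5 -0.4 -0.2 -0.6 -0.1  5.5 -6.4
 -0.2  0.7  1.4  0.8 -0.5  0.3  0.9  0.3 -0.6 -1.1  0.2 -0.1  0.6 -1.1
 -0.4]
[583.9569013  226.32713087  84.49303504]
```

```bash
python3 -m jog '[[[0,0,0],10.3,1],[[0,0,0],10.3,1],[[0,0,0],10.3,1],[[0,0,0],10.3,1]]'; python3 -m jog '[[[2.2,-4.4,0.4],0,1],[[2.2,-4.4,0.4],0,1],[[2.2,-4.4,0.4],0,1],[[2.2,-4.4,0.4],0,1],[[2.2,-4.4,0.4],0,1],[[2.2,-4.4,0.4],0,1],[[2.2,-4.4,0.4],0,1],[[0,0,0],0,1]]'
python3 -c "
from h import *
save('wrist','w1')"
```

```text
time_s: 0.6
ee_pos: [231.1, -524.7, 230.0]
ee_rot: [-179.7, 0.2, -18.8]
force: [0.7, -0.2, 0.1]
gripper_width: 91.1
time_s: 1.6
ee_pos: [482.4, -275.6, 198.3]
ee_rot: [-179.6, 0.5, -19.0]
force: [-0.3, -0.6, -0.2]
gripper_width: 91.2
```

View pics/w1.png

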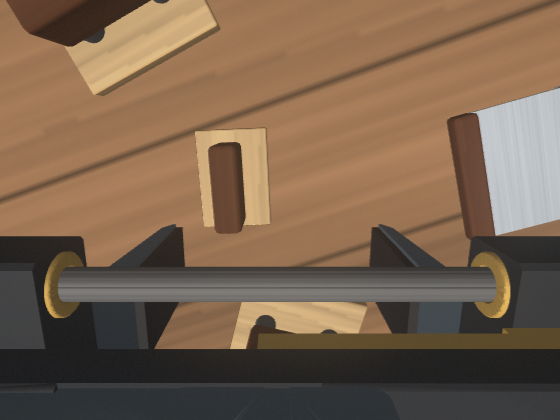

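The wrist view shows B's sole corners at (195,131), (267,128), (270,223) and (204,227), with the bar top from (208,146) to (243,231).

Run:
```python
from h import *
f=load('w1')
P=np.array([onz(f,u,14)[:2] for u in[(195,131),(267,128),(270,223),(204,227)]])
B=np.array([onz(f,u,72)[:2] for u in[(209,144),(242,142),(245,232),(215,233)]])
for Q in(P,B):
    print(Q.round().tolist(),Q.mean(0).round(1),[np.linalg.norm(Q[i]-Q[i-1]).round() for i in range(4)],[np.degrees(np.arctan2(*(d[::-1]))).round(1) for d in(Q[1]-Q[2],Q[0]-Q[3])])
s=telemetry.state(); print(s['ee_pos'],s['ee_rot'])
y=np.radians(s['ee_rot'][2])
for Q in(P,B):
    d=Q.mean(0)-s['ee_pos'][:2]; print(d@[np.cos(y),np.sin(y)],d@[np.sin(y),-np.cos(y)])
```

```text
[[558.0, -223.0], [540.0, -284.0], [455.0, -258.0], [472.0, -197.0]] [ 506.3 -240.5] [np.float64(90.0), np.float64(65.0), np.float64(88.0), np.float64(63.0)] [np.float64(-17.5), np.float64(-16.6)]
[[544.0, -242.0], [537.0, -266.0], [470.0, -244.0], [477.0, -221.0]] [ 507.1 -243.1] [np.float64(70.0), np.float64(25.0), np.float64(70.0), np.float64(24.0)] [np.float64(-18.4), np.float64(-17.7)]
[ 481.32498013 -276.75376833  198.36700331] [-179.66958887    0.53410455  -19.09684614]
11.74849080653744 -42.40195741915573
13.377191833841643 -40.230029057124625
```

```bash
python3 -m jog '[[[1.3,-4.1,0],-1.5,1],[[0,0,3.0],0,1],[[0,0,3.0],0,1],[[0,0,0],0,1],[[0,0,0],0,1]]' 12
python3 -c "
from h import *
s=telemetry.state();y=np.radians(s['ee_rot'][2]);d=np.array([507,-242])-s['ee_pos'][:2]
print(s['ee_pos'],s['ee_rot'],d@[np.cos(y),np.sin(y)],d@[np.sin(y),-np.cos(y)])"
```

```text
time_s: 2.28
ee_pos: [504.4, -246.2, 138.6]
ee_rot: [-179.8, 0.5, -17.9]
force: [-0.5, 0.6, -0.2]
gripper_width: 90.8
[ 504.40397929 -246.22864367  138.58335507] [-179.82238617    0.45701078  -17.88769155] 1.1716929839030767 -4.821606200594415
```

```bash
python3 -m jog '[[[0.1,-0.45,2.7],0.3,1],[[0,0,2.7],0,1],[[0,0,2.0],0,1],[[0,0,0.7],0,1],[[0,0,0],0,0],[[0,0,0],0,0],[[0,0,0],0,0],[[0,0,0],0,0]]' 12
```

```text
time_s: 3.28
ee_pos: [511.3, -247.9, 65.8]
ee_rot: [180.0, -0.6, -18.4]
force: [0.0, -0.1, 0.0]
gripper_width: 54.0
```

```bash
python3 -m jog '[[[-0.6,-0.4,0.5],-0.5,0.6],[[0,0,0.4],0,0.6],[[0,0,0],0,0.6]]' 12
```

```text
time_s: 3.65
ee_pos: [506.4, -241.6, 56.2]
ee_rot: [180.0, -0.6, -17.9]
force: [1.2, 0.9, 0.0]
gripper_width: 54.7
```

```bash
python3 -m jog '[[[0,0,0],0,0],[[0,0,0],0,0],[[0,0,0],0,0],[[0,0,0],0,0],[[0,0,0],0,0],[[0,0,0],0,0]]' 12; python3 -m jog '[[[0,0,-1],0,0],[[0,0,-3],0,0],[[0,0,-5],0,0],[[0,0,-5],0,0],[[0,0,0],0,0]]'
```

```text
time_s: 4.4
ee_pos: [506.7, -241.6, 56.2]
ee_rot: [180.0, -0.6, -17.9]
force: [0.8, 1.0, -0.0]
gripper_width: 22.1
time_s: 5.03
ee_pos: [504.4, -241.0, 201.1]
ee_rot: [180.0, -0.5, -17.9]
force: [0.2, -0.0, -2.2]
gripper_width: 21.9
```

```bash
python3 -m jog '[[[0,0,-2.0],-10.6,0],[[0,0,-2.0],-10.6,0],[[0,0,-1],-10.6,0]]'; python3 -m jog '[[[1.05,-5.2,0],0,0],[[1.05,-5.2,0],0,0],[[1.05,-5.2,0],0,0],[[1.05,-5.2,0],0,0],[[1.05,-5.2,0],0,0],[[1.05,-5.2,0],0,0],[[1.05,-5.2,0],0,0],[[0.5,-5,0],0,0],[[0,0,0],0,0]]'
python3 -c "
from h import *
save('wrist','w2')"
```

```text
time_s: 5.4
ee_pos: [501.3, -239.6, 249.1]
ee_rot: [-180.0, -0.0, 14.6]
force: [0.5, 0.1, -1.9]
gripper_width: 21.6
time_s: 6.52
ee_pos: [466.5, 192.1, 239.0]
ee_rot: [-179.8, 1.0, 14.5]
force: [0.9, -1.0, -1.7]
gripper_width: 21.8
```

View pics/w2.png

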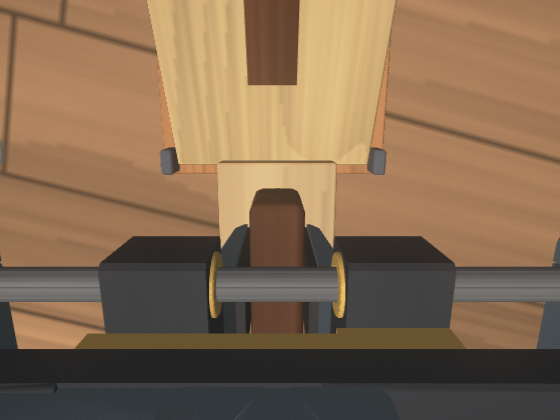

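The wrist view shows the patch's low corners at (247,84) and (297,84), the board's low corners at (181,164) and (367,164), and the held sole's front edge at (219..336,162). I back off to see the whole patch.

```bash
python3 -m jog '[[[-4.5,0,-1],0,0],[[-4,0,0],0,0],[[0,0,0],0,0],[[0,0,0],0,0]]'
python3 -c "
from h import *
save('wrist','w3')"
```

```text
time_s: 7.08
ee_pos: [382.1, 164.7, 247.9]
ee_rot: [179.9, 1.4, 14.1]
force: [0.2, 0.2, -1.4]
gripper_width: 21.5
```

View pics/w3.png

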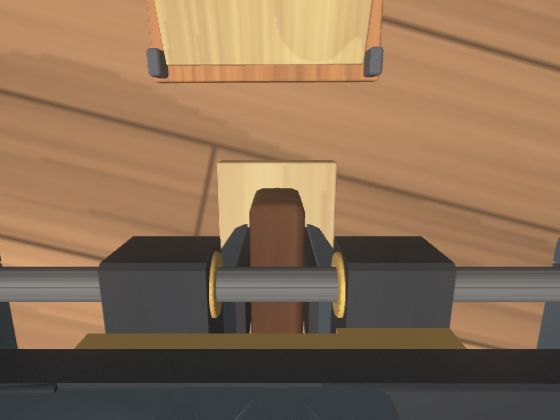

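Moving back was the wrong way, since the camera looks straight down ahead of the tool. I go forward instead.

```bash
python3 -m jog '[[[5,0,-1],0,0],[[5,0,-1],0,0],[[4,0,-1],0,0],[[0,0,0],0,0],[[0,0,0],0,0]]'
python3 -c "
from h import *
save('wrist','w4')"
```

```text
time_s: 7.75
ee_pos: [525.1, 197.9, 271.0]
ee_rot: [179.8, 1.7, 13.9]
force: [-0.6, 0.5, -1.1]
gripper_width: 22.3
```

View pics/w4.png

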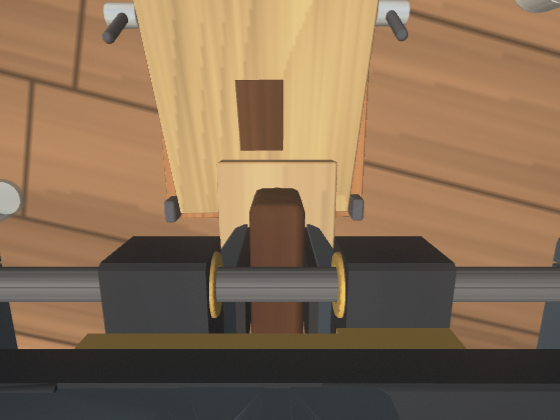

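The full patch is visible, with corners at (235.5,80), (283,80), (283,150.5) and (240,150.5). The board's low corners are at about (181,213) and (352,212).

Run:
```python
from fit import *
a=lambda d,k,o:{i:(np.array(v)/k+o-0.5*(1-1/k)) for i,v in d.items()}
sc=a({'bl-':(455,180),'bh-':(612,195),'bh+':(720,118),'pl-':(553,150),'pl+':(575,138),'ph+':(620,140),'ph-':(603,153),'sl-':(440,201),'sh-':(618,300),'sh+':(738,212)},3,np.array([150,130]))
sd=a({'bl+':(57,238),'bl-':(212,296),'bh-':(320,150),'pl+':(162,196),'pl-':(190,208),'ph+':(203,148),'ph-':(232,160),'sl+':(33,262),'sl-':(220,332),'sh-':(376,222)},4,np.array([180,130]))
w2={'pl+':(247,84),'pl-':(297,84),'bl+':(181,164),'bl-':(367,164)}
w4={'ph+':(235.5,80),'ph-':(283,80),'pl-':(283,150.5),'pl+':(240,150.5),'bl+':(181,213),'bl-':(352,212)}
O=[(load('scene0'),sc),(load('side0'),sd),(load('w2'),w2),(load('w4'),w4)]
for o in(O,O[2:]):
    s,res=fit(o); p=s.x;print(s.cost,p[:2],np.degrees(p[2:4]),p[4]);print(res(p).round(1)[-21:]);print(model(p)['c'])
# held press in tool frame, from w4 sole-front edge
st=telemetry.state(); f=load('w4'); T=R.from_euler('xyz',st['ee_rot'],degrees=True).as_matrix()
for u in[(219,163),(336,163)]:
    c,d=ray(f,u); c=T.T@(c-st['ee_pos']); d=T.T@d
    print('tool', (c+d*((56.2-14)-c[2])/d[2]).round(1))
```

```text
30.688369810764673 [594.60130304 229.92016825] [14.52159418 23.7610439 ] 6.475670221663132
[ 1.2  0.5 -0.2  0.5 -2.1  0.8  0.7  0.8 -0.2 -0.1  0.4 -0.6  0.1 -1.3
  0.8 -0.9 -0.2  0.1 -4.1 -0.7 -0.7]
[583.04906362 226.92791042  84.24829467]
7.297423075152537 [596.03818909 230.29345774] [14.5848087  25.05886281] 8.186522673391735
[ 1.   0.4  0.   0.3 -2.4  0.5  1.2  0.2 -0.8  0.4  0.5 -0.1  0.3 -0.9
  0.6 -0.4 -0.5 -0.  -3.7 -0.9 -0.5]
[582.66221863 226.81306526  88.00635564]
tool [ 43.8 -31.   42.2]
tool [43.9 30.7 42.2]
```

```bash
cat > st.py <<'E'
from h import *
s=telemetry.state(); y=np.radians(14.5); d=s['ee_pos']-[583,227,85.5]
h=np.array([np.cos(y),np.sin(y),0]); l=np.array([-np.sin(y),np.cos(y),0]); a=np.radians(24)
F=s['force']
n=-np.sin(a)*h+[0,0,np.cos(a)]; u=np.cos(a)*h+[0,0,np.sin(a)]
print('t',round(s['time_s'],2),'along,lat,z',(d@h).round(1),(d@l).round(1),d[2].round(1),'rot',s['ee_rot'].round(1),'F n,u,l',(F@n).round(1),(F@u).round(1),(F@l).round(1),'tq',s['torque'].round(2),'w',s['gripper_width'].round(1))
E
python3 -m jog '[[[3.5,-0.7,2],-0.6,0],[[3.5,-0.6,3],0,0],[[0,0,3],0,0],[[0,0,0],0,0],[[0,0,0],0,0]]' 9; python3 st.py
```

```text
time_s: 8.43
ee_pos: [586.3, 226.6, 189.5]
ee_rot: [179.9, 1.6, 14.5]
force: [1.0, -0.2, -1.9]
gripper_width: 21.3Traceback (most recent call last):
  File "st.py", line 6, in <module>
    print('t',round(s['time_s'],2),'along,lat,z',(d@h).round(1),(d@l).round(1),d[2].round(1),'rot',s['ee_rot'].round(1),'F n,u,l',(F@n).round(1),(F@u).round(1),(F@l).round(1),'tq',s['torque'].round(2),'w',s['gripper_width'].round(1))
                                                                                                                                                                                                             ^^^^^^^^^^^^^^^^^^^^^^^^
AttributeError: 'float' object has no attribute 'round'
```

```bash
sed -i "s/s\['gripper_width'\].round(1)/s['gripper_width']/" st.py
python3 -m jog '[[[0.2,-0.1,1.0],0,0],[[0,0,0.7],0,0],[[0,0,0],0,0]]' 9; python3 st.py; python3 -m jog '[[[0,0,0.3],0,0],[[0,0,0.3],0,0],[[0,0,0],0,0]]' 9; python3 st.py
```

```text
time_s: 8.8
ee_pos: [588.0, 228.1, 174.6]
ee_rot: [179.9, 1.3, 14.5]
force: [-0.6, -0.2, -1.3]
gripper_width: 22.1
t 8.8 along,lat,z 5.2 -0.1 89.1 rot [179.9   1.3  14.5] F n,u,l -0.9 -1.1 -0.1 tq [-0.    0.   -0.03] w 22.0579505686043
time_s: 9.18
ee_pos: [588.1, 228.1, 168.8]
ee_rot: [179.9, 1.2, 14.5]
force: [0.1, 0.7, -2.3]
gripper_width: 21.9
t 9.18 along,lat,z 5.2 -0.2 83.3 rot [179.9   1.2  14.5] F n,u,l -2.2 -0.7 0.6 tq [ 0.09  0.05 -0.01] w 21.943763868887697
```

```bash
python3 -m jog '[[[0,0,0.3],0,0],[[0,0,0],0,0]]' 9; python3 st.py|cut -c1-140;  python3 -m jog '[[[0,0,0.3],0,0],[[0,0,0],0,0]]' 9; python3 st.py;python3 -m jog '[[[0,0,0.3],0,0],[[0,0,0],0,0]]' 9; python3 st.py
```

```text
time_s: 9.43
ee_pos: [588.1, 228.1, 165.6]
ee_rot: [179.9, 1.2, 14.5]
force: [-0.5, 0.7, -1.4]
gripper_width: 22.2
t 9.43 along,lat,z 5.2 -0.2 80.1 rot [179.9   1.2  14.5] F n,u,l -1.1 -0.8 0.8 tq [-0.    0.01  0.  ] w 22.217646242251003
time_s: 9.68
ee_pos: [588.3, 228.2, 163.5]
ee_rot: [179.9, 1.2, 14.5]
force: [-1.1, -0.6, 2.2]
gripper_width: 22.0
t 9.68 along,lat,z 5.4 -0.1 78.0 rot [179.9   1.2  14.5] F n,u,l 2.5 -0.2 -0.3 tq [-0.04  0.29 -0.  ] w 21.952247956105438
time_s: 9.93
ee_pos: [587.9, 228.1, 161.7]
ee_rot: [179.9, 1.1, 14.5]
force: [-3.7, -1.1, 4.3]
gripper_width: 21.8
t 9.93 along,lat,z 5.0 -0.1 76.2 rot [179.9   1.1  14.5] F n,u,l 5.5 -1.8 -0.1 tq [-0.13  0.39 -0.02] w 21.777743462556224
```

```bash
python3 -m jog '[[[-0.4,0,0.25],0,0],[[-0.4,0,0.25],0,0],[[0,0,0],0,0]]' 9; python3 st.py; python3 -m jog '[[[-0.4,0,0.3],0,0],[[-0.4,0,0.3],0,0],[[0,0,0],0,0]]' 9; python3 st.py
```

```text
time_s: 10.3
ee_pos: [580.5, 226.2, 156.7]
ee_rot: [179.9, 1.0, 14.5]
force: [-2.0, -0.5, 1.2]
gripper_width: 22.0
t 10.3 along,lat,z -2.6 -0.1 71.2 rot [179.9   1.   14.5] F n,u,l 1.9 -1.4 0.0 tq [-0.07  0.16 -0.02] w 22.010839583906243
time_s: 10.68
ee_pos: [572.4, 224.1, 149.9]
ee_rot: [179.9, 1.0, 14.5]
force: [-0.6, 0.3, 0.3]
gripper_width: 21.9
t 10.68 along,lat,z -11.0 -0.1 64.4 rot [179.9   1.   14.5] F n,u,l 0.5 -0.3 0.4 tq [-0.01  0.05 -0.01] w 21.87047325980666
```

```bash
python3 -m jog '[[[-0.3,0,0.35],0,0],[[-0.3,0,0.35],0,0],[[0,0,0],0,0]]' 9; python3 st.py; python3 -m jog '[[[-0.2,0,0.2],0,0],[[-0.2,0,0.2],0,0],[[0,0,0],0,0]]' 9; python3 st.py
python3 -c "
from h import *
f=save('scene','s5'); g=save('side','d5');w=save('wrist','w5')
a=cv2.resize(f['color'][130:220,280:410],None,fx=3,fy=3,interpolation=cv2.INTER_CUBIC)
b=cv2.resize(g['color'][130:220,170:300],None,fx=3,fy=3,interpolation=cv2.INTER_CUBIC)
c=cv2.resize(w['color'][:300],(390,209)); c=np.hstack([c,0*c])
cv2.imwrite('pics/m5.png',np.vstack([np.hstack([a,b]),c])[:,:,::-1])"
```

```text
time_s: 11.05
ee_pos: [566.1, 222.5, 142.4]
ee_rot: [179.9, 0.9, 14.5]
force: [-0.6, -1.0, 0.2]
gripper_width: 22.1
t 11.05 along,lat,z -17.5 -0.1 56.9 rot [179.9   0.9  14.5] F n,u,l 0.5 -0.7 -0.8 tq [-0.05  0.06  0.02] w 22.09263381517028
time_s: 11.42
ee_pos: [562.2, 221.5, 138.3]
ee_rot: [179.9, 0.9, 14.5]
force: [-0.5, -0.0, 0.2]
gripper_width: 21.9
t 11.43 along,lat,z -21.5 -0.1 52.8 rot [179.9   0.9  14.5] F n,u,l 0.3 -0.3 0.1 tq [-0.01 -0.03 -0.  ] w 21.879711828762453
```

View pics/m5.png

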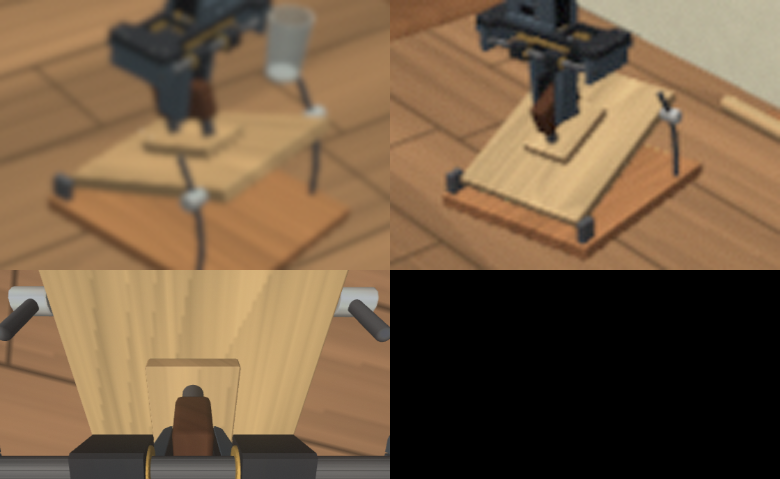

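The block has pivoted nearly flush on the board and hides the patch. I compare the predicted flush corners with those seen.

Run:
```python
from h import *
y=np.radians(14.5);a=np.radians(24)
h=np.array([np.cos(y),np.sin(y),0]); l=np.array([-np.sin(y),np.cos(y),0])
n=-np.sin(a)*h+[0,0,np.cos(a)]; u=np.cos(a)*h+[0,0,np.sin(a)]
C=np.array([583,227,85.5])
w=[]
for nm in('w5','s5','d5'):
    f=load(nm); im=f['color'][:,:,::-1].copy()
    k={'w5':3,'s5':6,'d5':6}[nm]
    x0,y0,W,H={'w5':(190,90,130,100),'s5':(310,160,65,50),'d5':(205,155,65,50)}[nm]
    z=cv2.resize(im[y0:y0+H,x0:x0+W],None,fx=k,fy=k,interpolation=cv2.INTER_CUBIC)
    for nn,col in((0,(255,0,0)),(14,(0,0,255))):
        p=proj(f,[C+u*i+l*j+n*nn for i,j in((45,-32),(45,32),(-45,32),(-45,-32))])
        q=((p-[x0,y0]+.5)*k).astype(int); cv2.polylines(z,[q.reshape(-1,1,2)],True,col,1)
    w.append(z)
w.append(0*w[0])
cv2.imwrite('pics/m6.png',np.vstack([np.hstack(w[:2]),np.hstack(w[2:])]))
```

```text
(no output)
```

View pics/m6.png

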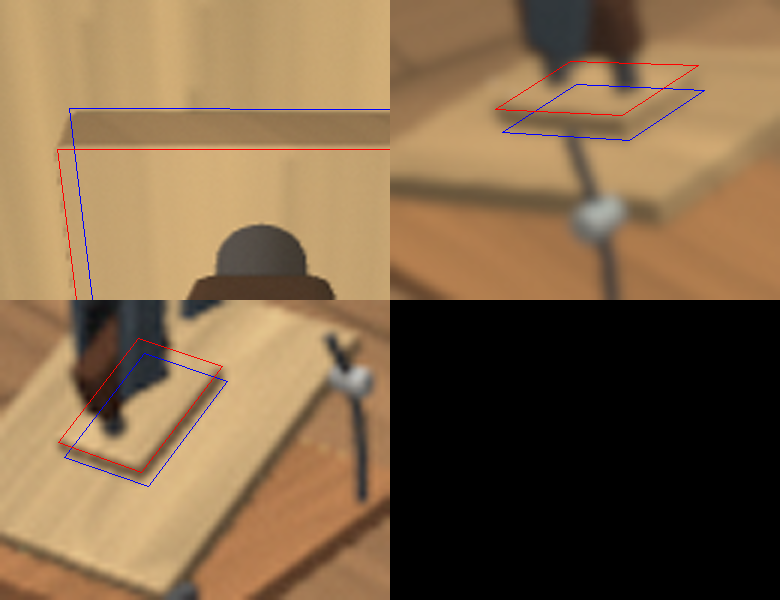

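It matches within about 1-2 mm in the wrist and side views, and the sole looks flush. I tighten the grip, then push along the board's normal.

```bash
python3 -m jog '[[[0,0,0],0,0],[[0,0,0],0,0],[[0,0,0],0,0]]' 35; python3 st.py; python3 -m jog '[[[0.08,0,0.18],0,0],[[0,0,0],0,0]]'; python3 st.py;  python3 -m jog '[[[0.08,0,0.18],0,0],[[0,0,0],0,0]]'; python3 st.py
```

```text
time_s: 11.95
ee_pos: [562.2, 221.5, 138.3]
ee_rot: [179.9, 0.9, 14.5]
force: [-0.6, 0.3, 0.7]
gripper_width: 21.9
t 11.95 along,lat,z -21.5 -0.1 52.8 rot [179.9   0.9  14.5] F n,u,l 0.9 -0.1 0.4 tq [ 0.09 -0.04  0.01] w 21.854098395186817
time_s: 12.2
ee_pos: [562.7, 221.6, 136.9]
ee_rot: [179.9, 1.0, 14.5]
force: [-2.6, 0.0, 3.6]
gripper_width: 21.5
t 12.2 along,lat,z -21.0 -0.1 51.4 rot [179.9   1.   14.5] F n,u,l 4.3 -0.8 0.7 tq [-0.01  0.03 -0.03] w 21.50595368074102
time_s: 12.45
ee_pos: [563.2, 221.8, 135.7]
ee_rot: [179.9, 1.0, 14.5]
force: [-3.5, -1.1, 4.3]
gripper_width: 22.4
t 12.45 along,lat,z -20.5 -0.1 50.2 rot [179.9   1.   14.5] F n,u,l 5.5 -1.6 -0.2 tq [-0.    0.18  0.  ] w 22.406592730045702
```

```bash
python3 -m jog '[[[0.03,0,0.18],0,0],[[0,0,0],0,0]]'; python3 st.py;  python3 -m jog '[[[0.03,0,0.15],0,0],[[0,0,0],0,0],[[0,0,0],0,0]]'; python3 st.py
```

```text
time_s: 12.7
ee_pos: [563.5, 221.8, 134.8]
ee_rot: [179.9, 0.9, 14.5]
force: [-3.6, -0.8, 5.6]
gripper_width: 22.3
t 12.7 along,lat,z -20.2 -0.1 49.3 rot [179.9   0.9  14.5] F n,u,l 6.6 -1.0 0.2 tq [-0.06  0.34 -0.02] w 22.34974681252215
time_s: 13.08
ee_pos: [563.4, 221.8, 135.0]
ee_rot: [179.9, 0.9, 14.5]
force: [-3.1, -0.9, 5.7]
gripper_width: 21.8
t 13.07 along,lat,z -20.3 -0.1 49.5 rot [179.9   0.9  14.5] F n,u,l 6.5 -0.7 -0.1 tq [-0.07  0.22  0.06] w 21.75734891042621
```

```bash
for i in 1; do python3 -m jog '[[[0.1,0,0.3],0,0]]'>/dev/null; python3 st.py; done; python3 -c "
from h import *
for i in range(8):
    viewer.grab_frame('side'); print(telemetry.state()['force'].round(1))"; python3 st.py
```

```text
t 13.2 along,lat,z -19.5 -0.1 47.2 rot [179.9   0.9  14.5] F n,u,l 9.1 -0.0 -0.2 tq [-0.12  0.33 -0.  ] w 21.83825907848723
[-4.5 -1.5  8.4]
[-4.5 -1.7  8.4]
[-4.4 -0.8  8.8]
[-4.8 -1.3  8.8]
[-4.1 -1.9  8. ]
[-5.2 -1.8  7.9]
[-4.6 -1.2  9.4]
[-3.9 -1.3  7.3]
t 13.6 along,lat,z -19.6 -0.1 47.4 rot [179.9   0.9  14.5] F n,u,l 8.3 -0.8 -0.2 tq [-0.13  0.34 -0.06] w 21.733961177763785
```

Run:
```python
from h import *
y=np.radians(14.5);a=np.radians(24)
h=np.array([np.cos(y),np.sin(y),0]); l=np.array([-np.sin(y),np.cos(y),0])
n=-np.sin(a)*h+[0,0,np.cos(a)]; u=np.cos(a)*h+[0,0,np.sin(a)]
C=np.array([583,227,85.5]); w=[]
for nm,cam in(('w7','wrist'),('d7','side')):
    f=save(cam,nm); im=f['color'][:,:,::-1].copy()
    k,x0,y0,W,H=(2,180,60,195,200) if cam=='wrist' else (5,200,140,78,80)
    z=cv2.resize(im[y0:y0+H,x0:x0+W],None,fx=k,fy=k,interpolation=cv2.INTER_CUBIC)
    for nn,col in((0,(255,0,0)),(14,(0,0,255))):
        p=proj(f,[C+u*i+l*j+n*nn for i,j in((45,-32),(45,32),(-45,32),(-45,-32))])
        cv2.polylines(z,[((p-[x0,y0]+.5)*k).astype(int).reshape(-1,1,2)],True,col,1)
    w.append(z)
cv2.imwrite('pics/m7.png',np.hstack(w))
```

```text
(no output)
```

View pics/m7.png

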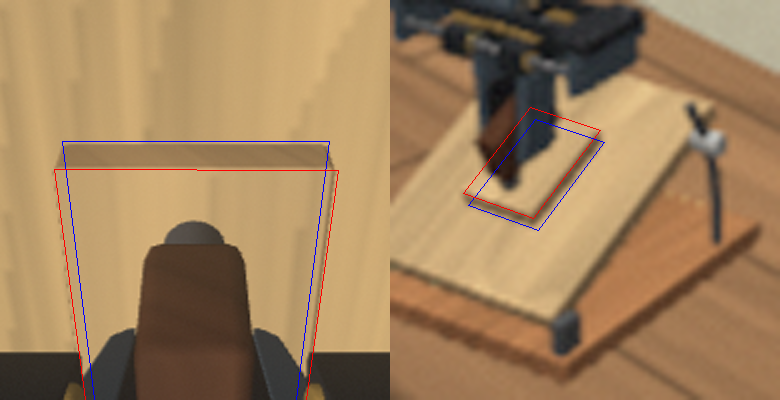

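The sole edges lie within about 1-2 mm of the flush, centred prediction, and the force is steady, so I hand in.

```bash
python3 st.py; python3 -c "
from h import *
job_done()"; python3 st.py
```

```text
t 13.7 along,lat,z -19.6 -0.1 47.4 rot [179.9   0.9  14.5] F n,u,l 10.0 -1.1 -0.1 tq [-0.1   0.36  0.03] w 22.030667243116806
the job is handed in; nothing more can be done
the job is handed in; nothing more can be done
```

The job is handed in at 13.7 s, with the arm still holding the smallest press block flush on the sloping board, over the patch and pressing.

I gripped the block by its bar and lowered it untilted. It then swivelled in a light grip until it lay flat on the slope. After that I tightened the grip to 35 N and pushed square to the board.

**Force:** The wrist force square to the board averaged about 9.6 N over the last half second and read 10.0 N at the end. The force along the slope was about 1 N. With part of the block's weight added, the board probably feels about 11 N.

**Position:** In the wrist view, the sole's edges lie within about 1–2 mm of where they should be when centred and flush. The side view agrees to about 1–2 pixels.

**What disagreed or was not confirmed:**
- **Slope estimates:** These ranged from 22.5 to 25 degrees. I used 24 degrees for the push direction, and the block settled itself flush.
- **Wrist moment:** A small moment of about 0.36 N m remained. I put this down to the sideways part of the push acting at the sensor, but did not confirm it.
- **Scene view:** The blurred scene picture lay a pixel or two off the prediction, roughly what the calibration would explain.
- **Jar, tea glass and scraper:** I kept the arm clear of them but did not check them in a final picture.

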